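# Swing the retaining bar to its stop and bolt it

### The arm

A 6-joint arm with a two-finger parallel gripper is mounted at the origin on the work surface. World frame = base frame: x ahead of the robot, y to its left, z up, the work surface at z = 0. Lengths are in m, angles in rad, forces in N, time in s.
With the tool pointing down it reaches from about 0.25 to 0.725 m from the base axis. Payload 4 kg.
Tool frame: the origin (TCP) lies at the very end of the fingers, on their centre line; the grasp point (between the pads) lies 19 mm behind it; x points along the fingers, z is the direction in which the jaws open and shut, and the axes are right-handed (so a half turn about x gives the same grasp; the last joint's range is limited). The gripper opens to 85 mm and grips with 20 to 120 N. Pads are 22 mm wide; open, the fingers measure 114 mm over their backs; the gripper's body (76 mm by 85 mm) begins 54 mm behind the grasp point. The pads swing forward as they close: fully open they stand 13 mm farther back than shut.
Start: joints at [1.183, 0.241, 0.005, 1.335, 0, 1.571], TCP at [0.189, 0.463, 0.231] pointing down, gripper open.
Joint ranges: [-2.72, 2.72], [-1.05, 1.87], [-1.09, 1.28], [-1.99, 2.15], [-1.42, 1.44], [-3.14, 3.14]. Speed limits (rad/s): [2.79, 2.79, 3.14, 3.14, 3.14, 3.14].

### API

Orientations are given as a unit quaternion [x, y, z, w].
In Python, from workcell import bot gives the robot as it stands.
- The arm moves only by the tool step_arm, never from a script. Its argument "series" is a list of rows, each an object of numbers: "x", "y", "z": the shift along the world's x, y, z in cm; "twist": the turn about the world's z in degrees; "jaw": the finger opening in cm, from 0 to 8.54. In form: [{"x": .., "y": .., "z": .., "twist": .., "jaw": ..}, ...]. A call has 1 to 10 rows; each row is the pose to reach, as a shift and turn from the pose measured when the call began; what a row does not reach only later rows make up. A row lasts 1/12 s, in which the tool goes at most 41.7 mm and 7.16 degrees, less where a joint would pass 70% of its speed; a pose out of reach is approached as far as the arm can. A call with a gripper value outside its range is refused whole. The fingers move at their own pace and stop on an object; the grip force is fixed at half the most. Time passes only in rows, so rows that repeat a pose let the fingers close. It gives the time, the measured TCP pose, the force and the opening at its end, in the units of the state.
- bot.get_obs(): the state, without advancing time (a new reading comes with each control period).
- bot.camera(name): name is "scene" or "side" or "wrist"; returns (picture, depth): 480x640x3 uint8, red, green, blue; 480x640 float32, m along the optical axis (not along the pixel's ray), 0 where there is no reading.
- bot.camera_info(name): a dict with "camera_matrix" (3x3 intrinsics, pixels), "R" (3x3) and "t" (3): a world point X has camera coordinates R X + t; the wrist camera has in their place "mount" (4x4, takes a point from camera to tool coordinates, whose origin is the TCP and whose axes are the tool frame's). Camera axes: x right, y down, z forward; pixel columns grow to the right and rows downward; lengths in m; the calibration is good to about 2 mm. A picture is of the moment at which its call begins: read the wrist's pose just before it. camera_info takes no time and is no camera call.
- bot.job_done(): hands the job in, once; it reports no verdict.
The state is a dict: "clock": time; "joint_pos": joint angles; "joint_vel": joint speeds; "tau": joint torques, N m; "eef_pos": TCP position; "tool_rot": TCP orientation; "ft_force": force on the tool from outside, world axes, zero at the start; "ft_torque": the same for the moment, N m; "grip_width": finger opening in m.
Only numpy, scipy, OpenCV 4.12 (cv2) and the standard library are available. Lean on these libraries where they do the work, as an engineer would, in place of code of your own. Each camera call takes 0.05 s, during which the arm holds its last target.

### The job

Close the board holding frame: push the free end of the aluminium retaining bar round on its pin until it bears on the stop screw, and keep it pressed there with about 10 newtons for half a second, never more than 14. Then slide the bolt by its knob fully home, so that its sprung nose holds the bar against the stop screw, and let go; do not disturb the other things on the bench.

Things in the scene. Friction and masses are not known exactly. Their poses are not given: they have to be found in the camera images.
- jig: Board holding frame: grey base plate fixed to the bench, 230 x 400 x 12 mm, a circuit board on it. Origin at bench height; in its own axes the plate spans x -120 to 110, y -160 to 240 mm. Its +x is the way the bar's free end is pushed. A slippery white plastic slideway (22 mm wide at y 30 mm, x -115 to 85 mm, top 30 mm above the bench) carries the bar.
- pin (a point): The fixed upright pin of the bar, 38 mm above the bench, at x 40, y -130 mm in the frame's axes. Its dark head, 22 mm across, tops out 54.5 mm above the bench and keeps the bar on.
- bar: Loose aluminium retaining bar, 16 x 16 mm, about 0.17 kg, underside 30 mm above the bench. Origin: its hole on the pin (1 mm play), on the underside; its x runs to the free end at x = 240 mm, z up. Its -y side (y = -8 mm) meets the stop screw; it is pushed on its +y side. It starts 0.35 to 0.65 rad open; closed (x along the frame's y) its yaw is the frame's plus pi/2.
- bar_push (a point): Point on the bar's centre line, half-way up, 180 mm from the pin (60 mm from the free end): opposite to it the stop screw meets the bar when closed.
- stop: Dark rigid steel block, 26 x 44 x 44 mm, on the frame's far side; axes as the frame's, origin the centre of its underside, 12 mm above the bench. The stop screw, with a round nose 12 mm across, stands out of it to -x at y 0, 27 mm above the origin. Its nose is at x = -46.5 mm give or take 8 mm: set differently each time and not measured, so feel for it.
- bolt (a joint): How far the bolt is slid in, m: 0 drawn back, 0.052 fully home, where it stops. It slides towards the frame's -y, between two dark cheeks (tops 38 mm above the bench), and stays where left. Friction 2.5 N; for the last 38 mm the sprung, ramped white nose rides up behind the bar's free end, on the side away from the stop: then up to 10 N. It passes only when the bar is close to the stop.
- bolt_knob (a point): Centre of the bolt's black ball knob, 18 mm across, 79 mm above the bench, on a 12 mm upright steel post that rises from the bolt 39 mm above the bench. At joint 0 it is at x 12, y 216 mm in the frame's axes.
- screwdriver: A screwdriver lying on the bench, not to be disturbed.
- meter: A grey hand-held meter, 150 x 78 x 42 mm, lying on the bench, not to be disturbed.
- module: A cream moulded module, 120 x 75 x 17 mm, lying on the bench, not to be disturbed.

How it is judged:
On the way, in this order (a step that is already met when the one before it is completed fails the run):
1. the bar is pressed on the stop screw with more than 5 N for 0.3 s, the bolt still drawn back (contact force between bar and stop above 5 N and value of joint bolt below 0.012 m), for 0.3 s.
2. the bolt is fully home (value of joint bolt above 0.049 m), for 0.2 s.
At the end, for the whole second after the job is handed in: The bolt is within 3 mm of fully home, the bar bears on the stop screw (held there by the bolt's nose, more than 0.3 N), and is at rest (value of joint bolt above 0.049 m and contact force between bar and stop above 0.3 N and linear speed of bar below 0.02 m/s); the robot touches nothing.
It fails at once if the bar is pressed on the stop with more than 14 N (contact force between bar and stop above 14 N).
It fails at once if the screwdriver, the meter or the module is moved by more than 15 mm (distance of any of screwdriver, meter, module from where it was at the start of the episode above 0.015 m).
It also fails if it takes over 64 s, if anything falls off the work surface, if the arm or the gripper's body presses on something with over 40 N, if the wrist force passes 120 N, or if a joint passes its speed limit or range.

## Working session

There is one attempt and no reset: what is moved stays moved. The work goes in short steps, Python scripts to look and compute and a tool call to move; the robot and the scene stay as the last step left them, time stands still between calls to the robot, and variables do not carry over. Pictures are saved under pics/ and viewed, and the job is handed in when it is done.

Besides the shell and the picture viewer there is one more tool, called by a JSON object that holds its "op" and its "data", one argument or row to a line. step_arm: Moves the arm, as the interface text tells. Its arguments: {"type":"object","properties":{"series":{"type":"array","items":{"type":"object","properties":{"x":{"type":"number"},"y":{"type":"number"},"z":{"type":"number"},"twist":{"type":"number"},"jaw":{"type":"number"}}}}},"required":["series"]}

```bash
mkdir -p pics; cat > h.py <<'E'
from workcell import bot
import numpy as np, cv2
def save(n,im): cv2.imwrite('pics/'+n+'.png',cv2.cvtColor(im,cv2.COLOR_RGB2BGR))
def ray(info,u,v,z):
    K=np.array(info['camera_matrix']);R=np.array(info['R']);t=np.array(info['t'])
    d=R.T@np.linalg.inv(K)@np.array([u,v,1.]);c=-R.T@t
    return c+d*(z-c[2])/d[2]
def proj(info,X):
    K=np.array(info['camera_matrix']);R=np.array(info['R']);t=np.array(info['t'])
    p=K@(R@np.array(X)+t);return p[:2]/p[2]
E
python3 - <<'E'
from h import *
o=bot.get_obs();print(o)
for n in('scene','side'):
    im,d=bot.camera(n);save(n+'0',im);np.save('pics/'+n+'0d.npy',d)
    i=bot.camera_info(n);print(n,-np.array(i['R']).T@np.array(i['t']),i['camera_matrix'])
E
```

```text
{'clock': 0.0, 'joint_pos': array([1.18302519e+00, 2.41404681e-01, 3.72946906e-03, 1.33520625e+00,
       3.39349678e-05, 1.57078277e+00]), 'joint_vel': array([ 9.86382632e-04,  1.47314737e-04,  4.41124401e-05, -9.97897732e-04,
       -3.34298791e-04, -2.19716158e-03]), 'tau': array([ 3.47813075e-04, -3.72318184e+01,  2.52407295e+01,  1.68956921e-02,
        6.69438418e-05, -2.72523231e-06]), 'eef_pos': array([0.18881435, 0.46229559, 0.23041911]), 'tool_rot': array([-0.39469982,  0.58758371,  0.39389759,  0.58634642]), 'ft_force': array([-0.80183937, -0.49355598, -0.13980334]), 'ft_torque': array([-0.00526008,  0.00539335, -0.04358226]), 'grip_width': 0.0853489281808179}
scene [1.33953835 0.46082256 1.25189445] [[574.50368203   0.         318.39743032]
 [  0.         574.50368203 238.82283505]
 [  0.           0.           1.        ]]
side [ 0.26930358 -1.04942298  0.69161277] [[523.11538508   0.         316.3918041 ]
 [  0.         523.11538508 239.21792344]
 [  0.           0.           1.        ]]
```

View pics/scene0.png

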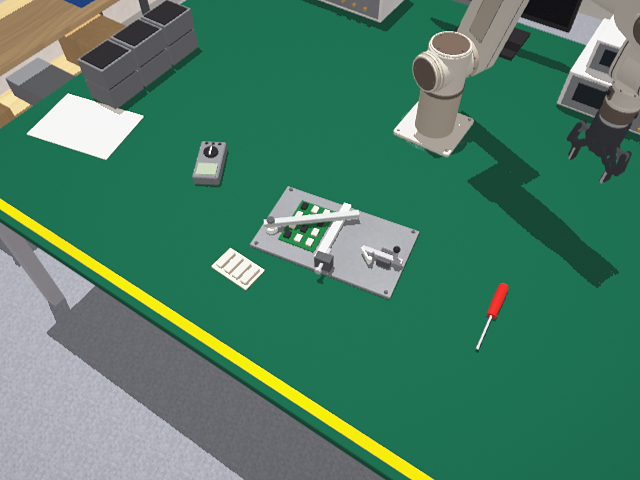

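View pics/side0.png

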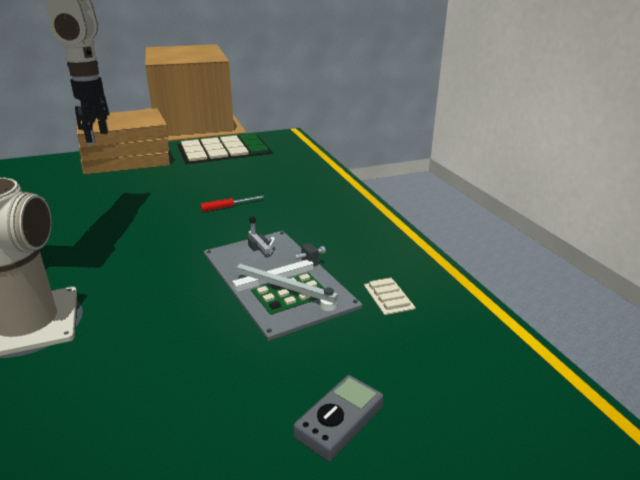

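Scene: frame spans about (287,187), (419,229), (391,297), (250,245), with the pin at (271,222) and the knob at (396,249). The bar is open towards the robot. Next I'll fit the plate by colour.

```bash
python3 - <<'E'
from h import *
from scipy.spatial import ConvexHull
for n in('scene','side'):
    im=cv2.cvtColor(cv2.imread(f'pics/{n}0.png'),cv2.COLOR_BGR2RGB);i=bot.camera_info(n)
    hsv=cv2.cvtColor(im,cv2.COLOR_RGB2HSV)
    m=((hsv[...,1]<50)&(hsv[...,2]>85)).astype(np.uint8)*255
    x,y,w,h=(240,175,195,130) if n=='scene' else (195,225,170,115)
    r=np.zeros_like(m);r[y:y+h,x:x+w]=m[y:y+h,x:x+w]
    k,lab,st,_=cv2.connectedComponentsWithStats(r);j=1+np.argmax(st[1:,4]);mm=(lab==j).astype(np.uint8)
    c=max(cv2.findContours(mm,cv2.RETR_EXTERNAL,cv2.CHAIN_APPROX_NONE)[0],key=cv2.contourArea)[:,0]
    P=np.array([ray(i,u,v,0.012)[:2] for u,v in c]).astype(np.float32)
    rc=cv2.minAreaRect(P*1000);print(n,rc,cv2.boxPoints(rc))
    crop=im[y-15:y+h+15,x-15:x+w+15];save(n+'crop',cv2.resize(crop,None,fx=3.4,fy=3.4,interpolation=cv2.INTER_CUBIC))
    print(n,x-15,y-15)
E
```

```text
scene ((543.20751953125, -21.489730834960938), (249.58474731445312, 404.4677734375), 9.001956939697266) [[ 388.30905  158.7272 ]
 [ 451.5954  -240.75873]
 [ 698.10596 -201.70667]
 [ 634.81964  197.77927]]
scene 225 160
side ((541.057373046875, 12.56903076171875), (229.43765258789062, 474.2804260253906), 9.130097389221191) [[ 390.16333  228.50162]
 [ 465.42062 -239.76996]
 [ 691.9514  -203.36356]
 [ 616.6941   264.90802]]
side 180 210
```

View pics/scenecrop.png

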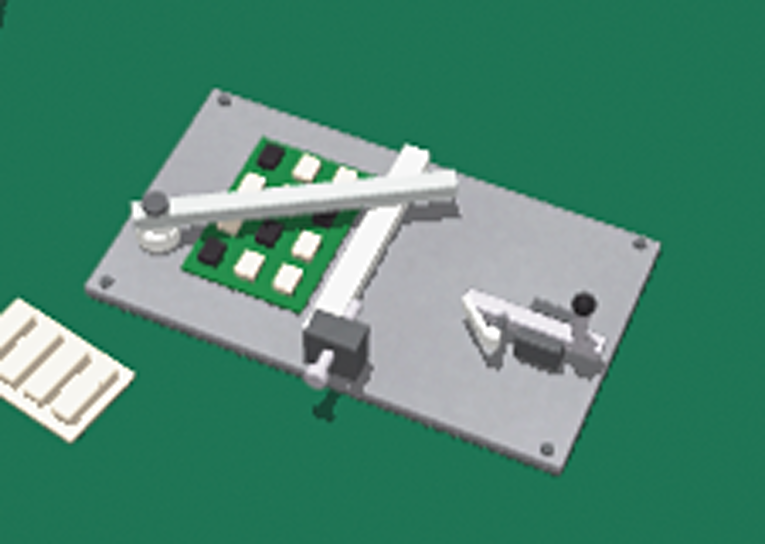

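View pics/sidecrop.png

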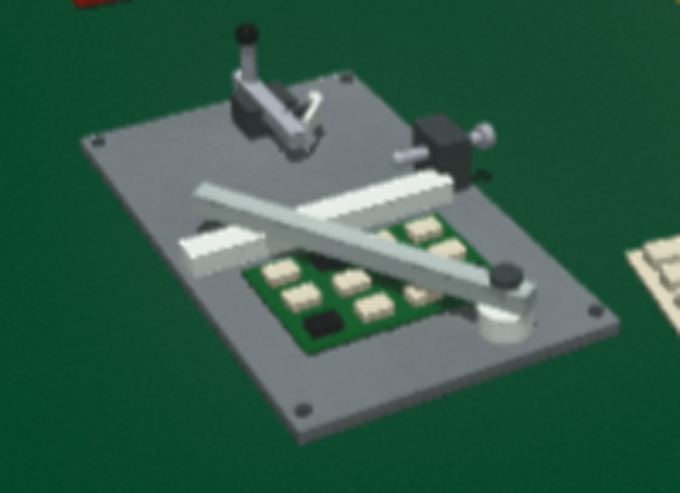

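```bash
python3 - <<'E'
from h import *
def px(n,u,v):
    o=(225,160) if n=='scene' else (180,210); return (u+.5)/3.4-.5+o[0],(v+.5)/3.4-.5+o[1]
L={'scene':[(215,89),(661,245),(559,463),(87,290)],'side':[(298,432),(80,143),(350,71),(620,323)]}
# order model corners: (-x,-y),(-x,+y),(+x,+y),(+x,-y)
M=np.array([(-120,-160),(-120,240),(110,240),(110,-160)],float)
allp=[];mm=[]
for n in L:
    i=bot.camera_info(n)
    P=np.array([ray(i,*px(n,*q),.012)[:2] for q in L[n]])*1000
    print(n,P.round(1).tolist(),[round(float(np.linalg.norm(P[k]-P[(k+1)%4])),1) for k in range(4)])
    allp+=[P];mm+=[M]
for P,Q in [(allp[0],M),(allp[1],M),(np.vstack(allp),np.vstack(mm))]:
    a,b=P-P.mean(0),Q-Q.mean(0)
    th=np.arctan2((b[:,0]*a[:,1]-b[:,1]*a[:,0]).sum(),(b*a).sum())
    R=np.array([[np.cos(th),-np.sin(th)],[np.sin(th),np.cos(th)]]);o=P.mean(0)-R@Q.mean(0)
    print('yaw',np.degrees(th),'o',o,'res',np.abs(P-(Q@R.T+o)).max())
W=lambda x,y:R@np.array([x,y])+o
print('pin',W(40,-130),'knob',W(12,216),'stop nose',W(-46.5,50))
for n,kn,ph,fe in[('scene',(584,304),(155,203),[(456,172),(458,195)]),('side',(247,34),(507,274),[(197,186)])]:
    i=bot.camera_info(n)
    print(n,'knob',ray(i,*px(n,*kn),.079)*1000,'pinhead',ray(i,*px(n,*ph),.0525)*1000,'free',[ray(i,*px(n,*q),.046)[:2]*1000 for q in fe])
E
```

```text
scene [[461.6, -233.7], [401.3, 160.3], [622.8, 192.0], [689.5, -194.9]] [398.6, 223.7, 392.6, 231.2]
side [[465.6, -236.9], [402.3, 150.3], [629.7, 191.8], [690.7, -203.3]] [392.4, 231.1, 399.8, 227.5]
yaw 9.159296654138414 o [555.10729664 -57.7736246 ] res 4.693949301737916
yaw 9.129285623882215 o [558.33900563 -63.219786  ] res 4.371847411022571
yaw 9.144269563806297 o [556.72313695 -60.49671088] res 7.053971912602634
pin [ 616.87451224 -182.48774354] knob [534.24370859 154.66526369] stop nose [502.86804373 -18.52196925]
scene knob [532.19443159 154.73732907  79.        ] pinhead [ 614.12132578 -180.75495298   52.5       ] free [array([451.91626241,  -2.30329425]), array([471.24403162,  11.25845245])]
side knob [537.81606843 155.12570732  79.        ] pinhead [ 620.34759479 -180.93312305   52.5       ] free [array([461.68198454,   2.61603133])]
```

```bash
cat >> h.py <<'E'
from scipy.spatial.transform import Rotation as Ro
th=np.radians(9.14);O=np.array([557,-59.5]);RF=np.array([[np.cos(th),-np.sin(th)],[np.sin(th),np.cos(th)]])
W=lambda x,y:RF@np.array([x,y])+O
F=lambda p:RF.T@(np.asarray(p)[:2]*1000-O)
def st():
    o=bot.get_obs();R=Ro.from_quat(o['tool_rot']).as_matrix()
    print('t',round(o['clock'],2),'pos',(o['eef_pos']*1000).round(1),'frame',F(o['eef_pos']).round(1),'f',o['ft_force'].round(2),'fframe',(RF.T@o['ft_force'][:2]).round(2),'grip',o['grip_width'],'tool x',R[:,0].round(3),'toolz ang',np.degrees(np.arctan2(R[1,2],R[0,2])).round(2),'q',o['joint_pos'].round(2))
    return o
E
python3 - <<'E'
from h import *
o=st();p=o['eef_pos']*1000
print('start tgt',W(-90,10)-p[:2],F([.470,-.070]))
a=np.radians(130.2)
for ang in(130.2,120,110,99.14):
    a=np.radians(ang);P=np.array([617,-181.5])+185*np.array([np.cos(a),np.sin(a)])+20*np.array([-np.sin(a),np.cos(a)]);print(ang,P.round(1),F(P/1000).round(1))
E
```

```text
t 0.1 pos [188.8 462.3 230.5] frame [-280.6  573.7] f [-0.03 -0.77  0.01] fframe [-0.15 -0.75] grip 0.08539011506164561 tool x [-0.001 -0.002 -1.   ] toolz ang 67.78 q [1.18 0.24 0.   1.34 0.   1.57]
start tgt [ 277.70565629 -526.27068325] [-87.56327156   3.45303841]
130.2 [482.3 -53.1] [-72.7  18.2]
120 [507.2 -31.3] [-44.7  35.8]
110 [534.9 -14.5] [-14.6  47.9]
99.14 [567.9  -2. ] [19.9 55. ]
```

{"op": "step_arm", "data": {
  "series": [
    {"x": 2, "y": -4, "twist": -7, "jaw": 0},
    {"x": 4, "y": -8, "twist": -14, "jaw": 0},
    {"x": 6, "y": -12, "twist": -21, "jaw": 0},
    {"x": 8, "y": -16, "twist": -28, "jaw": 0},
    {"x": 10, "y": -20, "twist": -35, "jaw": 0},
    {"x": 12, "y": -24, "twist": -42, "jaw": 0},
    {"x": 14, "y": -28, "twist": -49, "jaw": 0},
    {"x": 16, "y": -32, "twist": -56, "jaw": 0},
    {"x": 18, "y": -36, "twist": -63, "jaw": 0},
    {"x": 20, "y": -40, "twist": -70, "jaw": 0}
  ]
}}

```text
$.series[0]: bad value
```

```bash
python3 -c "
from h import *
o=st();print(W(-100,5)-o['eef_pos'][:2]*1000)"
```

```text
t 0.1 pos [188.8 462.3 230.5] frame [-280.6  573.7] f [-0.03 -0.77  0.01] fframe [-0.15 -0.75] grip 0.08539011506164561 tool x [-0.001 -0.002 -1.   ] toolz ang 67.78 q [1.18 0.24 0.   1.34 0.   1.57]
[ 268.62686164 -532.79567274]
```

{"op": "step_arm", "data": {
  "series": [
    {"x": 2, "y": -4, "z": 0, "twist": -7, "jaw": 0},
    {"x": 4, "y": -8, "z": 0, "twist": -14, "jaw": 0},
    {"x": 6, "y": -12, "z": 0, "twist": -21, "jaw": 0},
    {"x": 8, "y": -16, "z": 0, "twist": -28, "jaw": 0},
    {"x": 10, "y": -20, "z": 0, "twist": -35, "jaw": 0},
    {"x": 12, "y": -24, "z": 0, "twist": -42, "jaw": 0},
    {"x": 14, "y": -28, "z": 0, "twist": -49, "jaw": 0},
    {"x": 16, "y": -32, "z": 0, "twist": -56, "jaw": 0},
    {"x": 18, "y": -36, "z": 0, "twist": -63, "jaw": 0},
    {"x": 20, "y": -40, "z": 0, "twist": -70, "jaw": 0}
  ]
}}

```text
clock: 0.93
eef_pos: [0.3751, 0.088, 0.2304]
tool_rot: [0.016, 0.708, -0.016, 0.706]
ft_force: [0.5, 0.6, 0.2]
grip_width: -0.0003
```

```bash
python3 -c "
from h import *
o=st();print(W(-100,5)-o['eef_pos'][:2]*1000)"
```

```text
t 0.93 pos [375.1  88.  230.4] frame [-156.1  174.5] f [0.52 0.64 0.19] fframe [0.61 0.55] grip -0.00029926501003746706 tool x [-0.002  0.    -1.   ] toolz ang -2.56 q [ 0.23  0.01 -0.26  1.3   0.    1.85]
[  82.33437475 -158.42073272]
```

{"op": "step_arm", "data": {
  "series": [
    {"x": 2, "y": -4, "z": 0, "twist": -7, "jaw": 0},
    {"x": 4, "y": -8, "z": 0, "twist": -14, "jaw": 0},
    {"x": 6, "y": -12, "z": 0, "twist": -21, "jaw": 0},
    {"x": 8.2, "y": -15.8, "z": 0, "twist": -28, "jaw": 0},
    {"x": 8.2, "y": -15.8, "z": 0, "twist": -35, "jaw": 0},
    {"x": 8.2, "y": -15.8, "z": 0, "twist": -42, "jaw": 0},
    {"x": 8.2, "y": -15.8, "z": 0, "twist": -49, "jaw": 0},
    {"x": 8.2, "y": -15.8, "z": 0, "twist": -56, "jaw": 0},
    {"x": 8.2, "y": -15.8, "z": 0, "twist": -63, "jaw": 0},
    {"x": 8.2, "y": -15.8, "z": 0, "twist": -70, "jaw": 0}
  ]
}}

```text
clock: 1.77
eef_pos: [0.4568, -0.0701, 0.2298]
tool_rot: [0.42, 0.57, -0.42, 0.568]
ft_force: [1.0, 0.4, 0.3]
grip_width: 0.0003
```

{"op": "step_arm", "data": {
  "series": [
    {"x": 0, "y": 0, "z": 0, "twist": -7, "jaw": 0},
    {"x": 0, "y": 0, "z": 0, "twist": -8.3, "jaw": 0},
    {"x": 0, "y": 0, "z": 0, "twist": -8.3, "jaw": 0}
  ]
}}

```text
clock: 2.02
eef_pos: [0.4564, -0.0701, 0.2294]
tool_rot: [0.46, 0.538, -0.46, 0.535]
ft_force: [-0.4, -0.3, -0.8]
grip_width: -0.0001
```

```bash
python3 -c "
from h import *
o=st();print(W(-100,5)-o['eef_pos'][:2]*1000)
im,d=bot.camera('wrist');save('w1',im);print(bot.camera_info('wrist'))"
```

```text
t 2.02 pos [456.4 -70.1 229.4] frame [-101.     5.5] f [-0.35 -0.31 -0.84] fframe [-0.4  -0.25] grip -0.00012277929586660696 tool x [-0.003  0.002 -1.   ] toolz ang -81.25 q [-0.15  0.17 -0.09  1.31  0.    2.84]
[ 1.09827749 -0.35328822]
{'camera_matrix': array([[331.37793771,   0.        , 317.67498064],
       [  0.        , 331.37793771, 239.01307892],
       [  0.        ,   0.        ,   1.        ]]), 'mount': array([[-3.63586291e-04, -3.21224883e-01,  9.47002874e-01,
        -1.43583237e-01],
       [-5.33479987e-05, -9.47002929e-01, -3.21224922e-01,
         8.24626174e-02],
       [ 9.99999932e-01, -1.67313686e-04,  3.27180577e-04,
        -1.05449635e-05],
       [ 0.00000000e+00,  0.00000000e+00,  0.00000000e+00,
         1.00000000e+00]])}
```

View pics/w1.png

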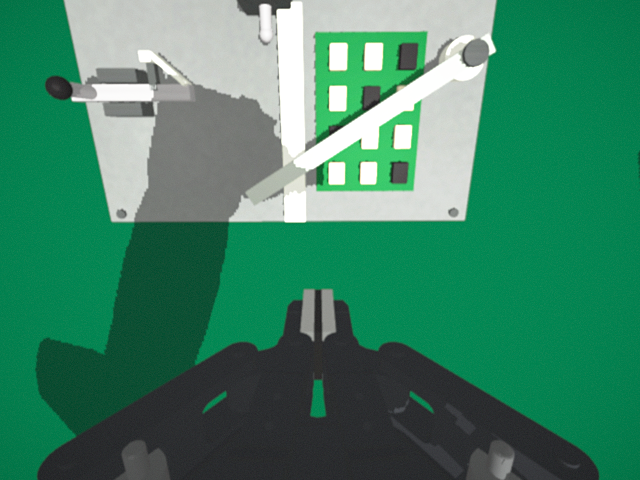

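The wrist view shows the knob at (59,88), pin head at (476,52), free end around (255,198) and screw nose tip at (265,40). I'll check these against the frame fit.

```bash
cat >> h.py <<'E'
def wray(o,u,v,z):
    i=bot.camera_info('wrist');K=np.array(i['camera_matrix']);M=np.array(i['mount'])
    R=Ro.from_quat(o['tool_rot']).as_matrix();c=R@M[:3,3]+o['eef_pos']
    d=R@M[:3,:3]@np.linalg.inv(K)@np.array([u,v,1.]);return c+d*(z-c[2])/d[2]
E
python3 - <<'E'
from h import *
o=bot.get_obs()
for n,u,v,z in[('knob',59,88,.079),('pin',476,52,.0545),('free a',247,193,.046),('free b',258,206,.038),('nose',265,40,.039),('boltnose',142,52,.04),('c1',110,221,.012),('c2',467,220,.012)]:
    p=wray(o,u,v,z);print(n,(p*1000).round(1),F(p).round(1))
E
```

```text
knob [534.7 155.   79. ] [ 12.1 215.3]
pin [ 617.5 -180.9   54.5] [  40.5 -129.5]
free a [464.9   2.8  46. ] [-81.1  76.2]
free b [451.3  -8.1  38. ] [-96.2  67.6]
nose [602.   0.  39.] [53.9 51.6]
boltnose [575.7 107.2  40. ] [ 44.9 161.6]
c1 [401.4 159.7  12. ] [-118.8  241.1]
c2 [ 464.7 -238.7   12. ] [-119.6 -162.2]
```

{"op": "step_arm", "data": {
  "series": [
    {"x": 0, "y": 0, "z": -4, "twist": 0.3, "jaw": 0},
    {"x": 0, "y": 0, "z": -8, "twist": 0.3, "jaw": 0},
    {"x": 0, "y": 0, "z": -12, "twist": 0.3, "jaw": 0},
    {"x": 0, "y": 0, "z": -16, "twist": 0.3, "jaw": 0},
    {"x": 0, "y": 0, "z": -18.3, "twist": 0.3, "jaw": 0},
    {"x": 0, "y": 0, "z": -19.3, "twist": 0.3, "jaw": 0},
    {"x": 0, "y": 0, "z": -19.3, "twist": 0.3, "jaw": 0}
  ]
}}

```text
clock: 2.65
eef_pos: [0.4534, -0.0696, 0.0334]
tool_rot: [0.457, 0.542, -0.46, 0.535]
ft_force: [-0.7, 0.3, 1.0]
grip_width: 0.0002
```

```bash
python3 - <<'E'
from h import *
o=st();p=o['eef_pos'][:2]*1000
for q in[(-72,20),(-45,36),(-15,48),(0,52),(10,54),(20,55)]: print(q,(W(*q)-p).round(1))
E
```

```text
t 2.65 pos [453.4 -69.6  33.4] frame [-103.8    6.5] f [-0.69  0.26  0.96] fframe [-0.64  0.37] grip 0.000210725364842572 tool x [-0.009  0.004 -1.   ] toolz ang -80.83 q [-0.15  0.36 -0.4   0.82  0.    2.83]
(-72, 20) [29.3 18.4]
(-45, 36) [53.4 38.5]
(-15, 48) [81.1 55.1]
(0, 52) [95.3 61.4]
(10, 54) [104.8  65. ]
(20, 55) [114.6  67.6]
```

{"op": "step_arm", "data": {
  "series": [
    {"x": 0.5, "y": 0.3, "z": 0.2, "twist": 0, "jaw": 0},
    {"x": 1, "y": 0.6, "z": 0.2, "twist": 0, "jaw": 0},
    {"x": 1.5, "y": 0.9, "z": 0.2, "twist": 0, "jaw": 0},
    {"x": 2, "y": 1.25, "z": 0.2, "twist": 0, "jaw": 0},
    {"x": 2.5, "y": 1.6, "z": 0.2, "twist": 0, "jaw": 0},
    {"x": 2.9, "y": 1.9, "z": 0.2, "twist": 0, "jaw": 0},
    {"x": 3.3, "y": 2.2, "z": 0.2, "twist": 0, "jaw": 0},
    {"x": 3.7, "y": 2.5, "z": 0.2, "twist": 0, "jaw": 0},
    {"x": 4.1, "y": 2.8, "z": 0.2, "twist": 0, "jaw": 0},
    {"x": 4.5, "y": 3.1, "z": 0.2, "twist": 0, "jaw": 0}
  ]
}}

```text
clock: 3.48
eef_pos: [0.4987, -0.0383, 0.0353]
tool_rot: [0.457, 0.542, -0.46, 0.535]
ft_force: [-0.4, -0.3, 0.4]
grip_width: 0.0
```

```bash
python3 - <<'E'
from h import *
o=st();p=o['eef_pos'][:2]*1000
for q in[(-45,36),(-15,48),(0,52),(10,54),(20,55)]: print(q,(W(*q)-p).round(1))
E
```

```text
t 3.48 pos [498.7 -38.3  35.3] frame [-54.2  30.2] f [-0.39 -0.26  0.44] fframe [-0.43 -0.2 ] grip 4.4127443238094115e-05 tool x [-0.01   0.004 -1.   ] toolz ang -80.82 q [-0.08  0.42 -0.29  0.87  0.    2.9 ]
(-45, 36) [8.1 7.2]
(-15, 48) [35.8 23.8]
(0, 52) [50.  30.1]
(10, 54) [59.6 33.7]
(20, 55) [69.3 36.3]
```

{"op": "step_arm", "data": {
  "series": [
    {"x": 0.4, "y": 0.35, "z": 0, "twist": 0, "jaw": 0},
    {"x": 0.8, "y": 0.7, "z": 0, "twist": 0, "jaw": 0},
    {"x": 1.2, "y": 0.95, "z": 0, "twist": 0, "jaw": 0},
    {"x": 1.6, "y": 1.2, "z": 0, "twist": 0, "jaw": 0},
    {"x": 2, "y": 1.45, "z": 0, "twist": 0, "jaw": 0},
    {"x": 2.4, "y": 1.7, "z": 0, "twist": 0, "jaw": 0},
    {"x": 2.8, "y": 1.95, "z": 0, "twist": 0, "jaw": 0},
    {"x": 3.2, "y": 2.2, "z": 0, "twist": 0, "jaw": 0},
    {"x": 3.6, "y": 2.4, "z": 0, "twist": 0, "jaw": 0},
    {"x": 3.9, "y": 2.55, "z": 0, "twist": 0, "jaw": 0}
  ]
}}

```text
clock: 4.32
eef_pos: [0.5383, -0.0125, 0.0353]
tool_rot: [0.457, 0.542, -0.46, 0.535]
ft_force: [0.4, -1.0, 0.0]
grip_width: -0.0003
```

```bash
python3 - <<'E'
from h import *
o=st();p=o['eef_pos'][:2]*1000
im,d=bot.camera('wrist');save('w2',im)
for q in[(-15,48),(0,52),(10,54),(20,55)]: print(q,(W(*q)-p).round(1))
E
```

```text
t 4.32 pos [538.3 -12.5  35.3] frame [-11.   49.3] f [ 0.35 -1.    0.03] fframe [ 0.19 -1.04] grip -0.00031576765113720974 tool x [-0.009  0.004 -1.   ] toolz ang -80.82 q [-0.03  0.49 -0.18  0.91  0.    2.96]
(-15, 48) [-3.7 -2. ]
(0, 52) [10.5  4.4]
(10, 54) [20.   7.9]
(20, 55) [29.7 10.5]
```

View pics/w2.png

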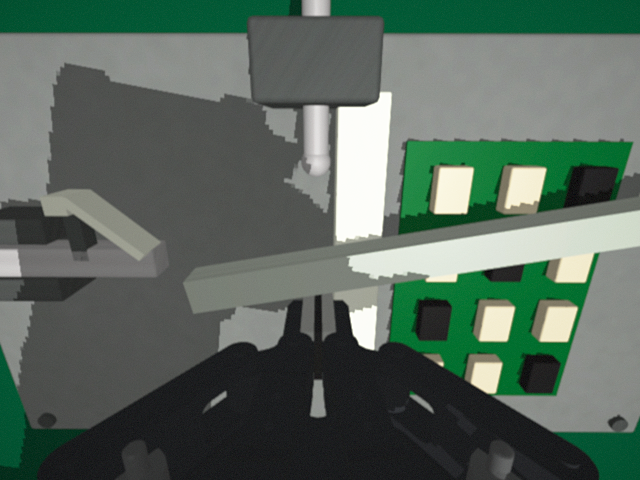

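The finger is against the bar, which still has about 10° to close. The screw nose is at (316,163), with its tip around row 174.

```bash
python3 - <<'E'
from h import *
o=bot.get_obs()
for u,v,z in[(316,163,.039),(316,174,.037),(190,272,.046),(197,312,.034),(388,245,.046),(560,213,.046),(155,255,.035),(70,192,.045)]:
    p=wray(o,u,v,z);print(u,v,F(p).round(1))
E
```

```text
316 163 [57.9 50.2]
316 174 [53.1 50.2]
190 272 [ 11.7 105.4]
197 312 [-15.9 109.8]
388 245 [24.5 19.5]
560 213 [ 38.7 -50. ]
155 255 [ 15.2 125.4]
70 192 [ 46.8 150.3]
```

{"op": "step_arm", "data": {
  "series": [
    {"x": 0.3, "y": 0.12, "z": 0, "twist": 0, "jaw": 0},
    {"x": 0.6, "y": 0.25, "z": 0, "twist": 0, "jaw": 0},
    {"x": 0.9, "y": 0.36, "z": 0, "twist": 0, "jaw": 0},
    {"x": 1.2, "y": 0.48, "z": 0, "twist": 0, "jaw": 0},
    {"x": 1.45, "y": 0.57, "z": 0, "twist": 0, "jaw": 0},
    {"x": 1.7, "y": 0.65, "z": 0, "twist": 0, "jaw": 0},
    {"x": 1.9, "y": 0.72, "z": 0, "twist": 0, "jaw": 0},
    {"x": 2.1, "y": 0.8, "z": 0, "twist": 0, "jaw": 0},
    {"x": 2.2, "y": 0.82, "z": 0, "twist": 0, "jaw": 0}
  ]
}}

```text
clock: 5.12
eef_pos: [0.5612, -0.004, 0.0354]
tool_rot: [0.457, 0.542, -0.459, 0.535]
ft_force: [-0.6, 0.3, 0.5]
grip_width: 0.0003
```

```bash
python3 - <<'E'
from h import *
o=st();im,d=bot.camera('wrist');save('w3',im)
E
```

```text
t 5.12 pos [561.2  -4.   35.4] frame [13.  54.1] f [-0.63  0.27  0.52] fframe [-0.58  0.37] grip 0.0003354112551641632 tool x [-0.008  0.004 -1.   ] toolz ang -80.8 q [-0.01  0.52 -0.12  0.94  0.    2.97]
```

View pics/w3.png

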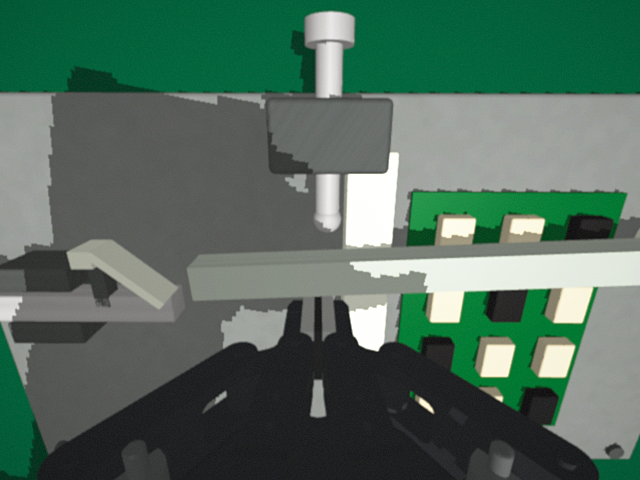

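Bar is now nearly parallel, about 10 mm short of the nose (tip around row 230). I'll approach slowly from here.

{"op": "step_arm", "data": {
  "series": [
    {"x": 0.15, "y": 0.02, "z": 0, "twist": 0, "jaw": 0},
    {"x": 0.3, "y": 0.05, "z": 0, "twist": 0, "jaw": 0},
    {"x": 0.45, "y": 0.07, "z": 0, "twist": 0, "jaw": 0},
    {"x": 0.55, "y": 0.09, "z": 0, "twist": 0, "jaw": 0},
    {"x": 0.6, "y": 0.1, "z": 0, "twist": 0, "jaw": 0},
    {"x": 0.6, "y": 0.1, "z": 0, "twist": 0, "jaw": 0}
  ]
}}

```text
clock: 5.67
eef_pos: [0.5674, -0.003, 0.0354]
tool_rot: [0.457, 0.542, -0.459, 0.535]
ft_force: [0.2, 0.4, 0.3]
grip_width: -0.0002
```

{"op": "step_arm", "data": {
  "series": [
    {"x": 0.05, "y": 0.01, "z": 0, "twist": 0, "jaw": 0},
    {"x": 0.1, "y": 0.02, "z": 0, "twist": 0, "jaw": 0},
    {"x": 0.15, "y": 0.02, "z": 0, "twist": 0, "jaw": 0}
  ]
}}

```text
clock: 5.92
eef_pos: [0.5689, -0.0028, 0.0354]
tool_rot: [0.457, 0.542, -0.459, 0.535]
ft_force: [0.1, -0.1, 0.2]
grip_width: -0.0001
```

```bash
python3 - <<'E'
from h import *
o=st()
E
```

```text
t 5.92 pos [568.9  -2.8  35.4] frame [20.8 54.1] f [ 0.07 -0.09  0.19] fframe [ 0.05 -0.1 ] grip -7.550204215954995e-05 tool x [-0.008  0.004 -1.   ] toolz ang -80.8 q [-0.01  0.54 -0.1   0.95  0.    2.97]
```

{"op": "step_arm", "data": {
  "series": [
    {"x": 0.05, "y": 0.01, "z": 0, "twist": 0, "jaw": 0},
    {"x": 0.1, "y": 0.016, "z": 0, "twist": 0, "jaw": 0}
  ]
}}

```text
clock: 6.08
eef_pos: [0.57, -0.0026, 0.0354]
tool_rot: [0.457, 0.542, -0.459, 0.535]
ft_force: [-1.7, 0.1, 0.1]
grip_width: -0.0002
```

```bash
python3 - <<'E'
from h import *
o=st();im,d=bot.camera('wrist');save('w4',cv2.resize(im[180:330,150:450],None,fx=2.6,fy=2.6,interpolation=cv2.INTER_CUBIC))
E
```

```text
t 6.08 pos [570.   -2.6  35.4] frame [21.8 54.1] f [-1.75  0.15  0.1 ] fframe [-1.7   0.43] grip -0.00018518592073473475 tool x [-0.008  0.004 -1.   ] toolz ang -80.8 q [-0.01  0.54 -0.09  0.95  0.    2.97]
```

View pics/w4.png

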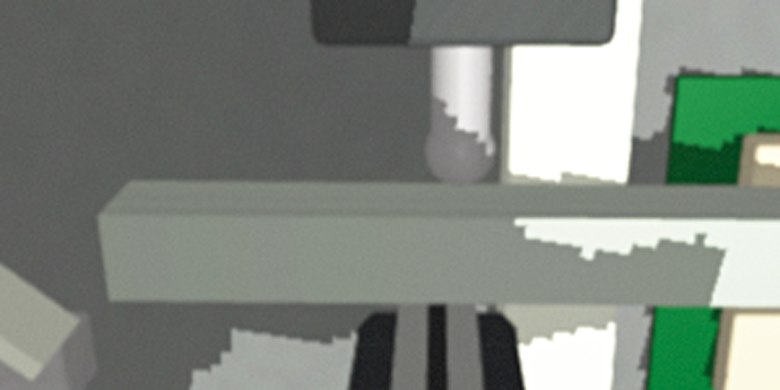

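Bar and nose look almost in contact (crop about (460,183)). Now probing in 0.2–0.3 mm steps.

{"op": "step_arm", "data": {
  "series": [
    {"x": 0.02, "y": 0.003, "z": 0, "twist": 0, "jaw": 0},
    {"x": 0.02, "y": 0.003, "z": 0, "twist": 0, "jaw": 0}
  ]
}}

```text
clock: 6.3
eef_pos: [0.5703, -0.0025, 0.0354]
tool_rot: [0.457, 0.542, -0.459, 0.535]
ft_force: [-0.2, -0.3, 0.1]
grip_width: 0.0
```

```bash
python3 - <<'E'
from h import *
o=st()
E
```

```text
t 6.3 pos [570.3  -2.5  35.4] frame [22.2 54.1] f [-0.24 -0.34  0.05] fframe [-0.3 -0.3] grip 2.022163013209895e-05 tool x [-0.008  0.004 -1.   ] toolz ang -80.79 q [-0.01  0.54 -0.09  0.95  0.    2.97]
```

{"op": "step_arm", "data": {
  "series": [
    {"x": 0.03, "y": 0.005, "z": 0, "twist": 0, "jaw": 0},
    {"x": 0.05, "y": 0.008, "z": 0, "twist": 0, "jaw": 0}
  ]
}}

```text
clock: 6.47
eef_pos: [0.5709, -0.0025, 0.0354]
tool_rot: [0.457, 0.542, -0.459, 0.535]
ft_force: [0.3, 0.3, -0.1]
grip_width: -0.0
```

```bash
python3 - <<'E'
from h import *
o=st()
E
```

```text
t 6.47 pos [570.9  -2.5  35.4] frame [22.8 54.1] f [ 0.34  0.33 -0.08] fframe [0.39 0.27] grip -3.7099833399979634e-05 tool x [-0.008  0.004 -1.   ] toolz ang -80.79 q [-0.01  0.54 -0.09  0.95  0.    2.97]
```

{"op": "step_arm", "data": {
  "series": [
    {"x": 0.03, "y": 0.005, "z": 0, "twist": 0, "jaw": 0},
    {"x": 0.05, "y": 0.008, "z": 0, "twist": 0, "jaw": 0}
  ]
}}

```text
clock: 6.63
eef_pos: [0.5714, -0.0024, 0.0354]
tool_rot: [0.457, 0.542, -0.459, 0.535]
ft_force: [0.3, -0.6, 0.0]
grip_width: -0.0001
```

```bash
python3 - <<'E'
from h import *
o=st()
E
```

```text
t 6.63 pos [571.4  -2.4  35.4] frame [23.3 54.1] f [ 0.25 -0.63  0.  ] fframe [ 0.15 -0.67] grip -7.11115588795812e-05 tool x [-0.008  0.004 -1.   ] toolz ang -80.8 q [-0.01  0.54 -0.09  0.95  0.    2.97]
```

{"op": "step_arm", "data": {
  "series": [
    {"x": 0.03, "y": 0.005, "z": 0, "twist": 0, "jaw": 0},
    {"x": 0.05, "y": 0.008, "z": 0, "twist": 0, "jaw": 0}
  ]
}}

```text
clock: 6.8
eef_pos: [0.5719, -0.0023, 0.0354]
tool_rot: [0.457, 0.542, -0.459, 0.535]
ft_force: [-0.0, -0.5, -0.1]
grip_width: -0.0
```

```bash
python3 - <<'E'
from h import *
o=st();im,d=bot.camera('wrist');save('w5',cv2.resize(im[180:330,150:450],None,fx=2.6,fy=2.6,interpolation=cv2.INTER_CUBIC))
E
```

```text
t 6.8 pos [571.9  -2.3  35.4] frame [23.8 54.1] f [-0.02 -0.54 -0.12] fframe [-0.11 -0.53] grip -1.861921317445323e-05 tool x [-0.008  0.004 -1.   ] toolz ang -80.79 q [-0.01  0.54 -0.09  0.95  0.    2.97]
```

View pics/w5.png

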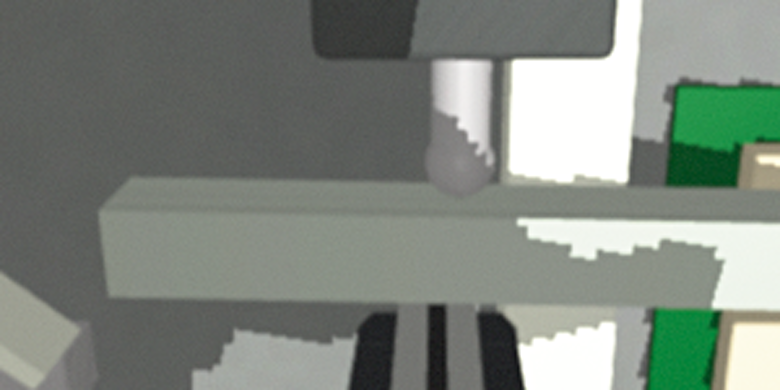

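Nose tip (crop row ~196) now overlaps the middle of the bar's side face, so contact is close.

{"op": "step_arm", "data": {
  "series": [
    {"x": 0.02, "y": 0.003, "z": 0, "twist": 0, "jaw": 0},
    {"x": 0.03, "y": 0.005, "z": 0, "twist": 0, "jaw": 0}
  ]
}}

```text
clock: 7.02
eef_pos: [0.5723, -0.0022, 0.0355]
tool_rot: [0.457, 0.542, -0.459, 0.535]
ft_force: [0.2, -0.3, 0.0]
grip_width: 0.0006
```

```bash
python3 - <<'E'
from h import *
o=st()
E
```

```text
t 7.02 pos [572.3  -2.2  35.5] frame [24.2 54.1] f [ 0.15 -0.26  0.04] fframe [ 0.11 -0.28] grip 0.0006455125576717186 tool x [-0.008  0.004 -1.   ] toolz ang -80.79 q [-0.01  0.54 -0.09  0.95  0.    2.97]
```

{"op": "step_arm", "data": {
  "series": [
    {"x": 0.02, "y": 0.003, "z": 0, "twist": 0, "jaw": 0},
    {"x": 0.03, "y": 0.005, "z": 0, "twist": 0, "jaw": 0}
  ]
}}

```text
clock: 7.18
eef_pos: [0.5726, -0.0022, 0.0354]
tool_rot: [0.457, 0.542, -0.459, 0.535]
ft_force: [0.5, 0.2, -0.5]
grip_width: -0.0004
```

{"op": "step_arm", "data": {
  "series": [
    {"x": 0, "y": 0, "z": 0, "twist": 0, "jaw": 0}
  ]
}}

```text
clock: 7.27
eef_pos: [0.5726, -0.0022, 0.0354]
tool_rot: [0.457, 0.542, -0.459, 0.536]
ft_force: [-0.1, -0.6, -0.8]
grip_width: -0.0
```

{"op": "step_arm", "data": {
  "series": [
    {"x": 0.02, "y": 0.003, "z": 0, "twist": 0, "jaw": 0},
    {"x": 0.03, "y": 0.005, "z": 0, "twist": 0, "jaw": 0}
  ]
}}

```text
clock: 7.43
eef_pos: [0.573, -0.0021, 0.0354]
tool_rot: [0.457, 0.542, -0.459, 0.536]
ft_force: [-0.5, 0.2, 0.3]
grip_width: -0.0002
```

{"op": "step_arm", "data": {
  "series": [
    {"x": 0.02, "y": 0.003, "z": 0, "twist": 0, "jaw": 0},
    {"x": 0.03, "y": 0.005, "z": 0, "twist": 0, "jaw": 0}
  ]
}}

```text
clock: 7.6
eef_pos: [0.5733, -0.0021, 0.0354]
tool_rot: [0.457, 0.542, -0.459, 0.536]
ft_force: [0.3, 0.3, -0.3]
grip_width: 0.0001
```

{"op": "step_arm", "data": {
  "series": [
    {"x": 0.02, "y": 0.003, "z": 0, "twist": 0, "jaw": 0},
    {"x": 0.03, "y": 0.005, "z": 0, "twist": 0, "jaw": 0}
  ]
}}

```text
clock: 7.77
eef_pos: [0.5734, -0.002, 0.0354]
tool_rot: [0.457, 0.542, -0.459, 0.535]
ft_force: [-0.9, -0.4, -0.3]
grip_width: -0.0003
```

{"op": "step_arm", "data": {
  "series": [
    {"x": 0.02, "y": 0.003, "z": 0, "twist": 0, "jaw": 0},
    {"x": 0.03, "y": 0.005, "z": 0, "twist": 0, "jaw": 0}
  ]
}}

```text
clock: 7.93
eef_pos: [0.5735, -0.002, 0.0354]
tool_rot: [0.457, 0.542, -0.459, 0.535]
ft_force: [-2.0, -0.4, 0.5]
grip_width: 0.0
```

Contact: the arm lags its command and the force is rising.

{"op": "step_arm", "data": {
  "series": [
    {"x": 0.02, "y": 0.003, "z": 0, "twist": 0, "jaw": 0},
    {"x": 0.04, "y": 0.006, "z": 0, "twist": 0, "jaw": 0},
    {"x": 0.04, "y": 0.006, "z": 0, "twist": 0, "jaw": 0}
  ]
}}

```text
clock: 8.18
eef_pos: [0.5736, -0.002, 0.0354]
tool_rot: [0.457, 0.542, -0.459, 0.535]
ft_force: [-2.4, -0.1, 1.7]
grip_width: 0.0001
```

{"op": "step_arm", "data": {
  "series": [
    {"x": 0.04, "y": 0.006, "z": 0, "twist": 0, "jaw": 0},
    {"x": 0.06, "y": 0.01, "z": 0, "twist": 0, "jaw": 0},
    {"x": 0.07, "y": 0.011, "z": 0, "twist": 0, "jaw": 0},
    {"x": 0.07, "y": 0.011, "z": 0, "twist": 0, "jaw": 0}
  ]
}}

```text
clock: 8.52
eef_pos: [0.5737, -0.002, 0.0354]
tool_rot: [0.457, 0.542, -0.46, 0.535]
ft_force: [-2.8, -1.0, 2.4]
grip_width: -0.0002
```

```bash
python3 - <<'E'
from h import *
o=st()
E
```

```text
t 8.52 pos [573.7  -2.   35.4] frame [25.7 54.1] f [-2.82 -1.    2.41] fframe [-2.94 -0.54] grip -0.00019304069389226513 tool x [-0.01   0.004 -1.   ] toolz ang -80.8 q [-0.01  0.54 -0.08  0.96  0.    2.98]
```

{"op": "step_arm", "data": {
  "series": [
    {"x": 0.05, "y": 0.008, "z": 0, "twist": 0, "jaw": 0},
    {"x": 0.08, "y": 0.013, "z": 0, "twist": 0, "jaw": 0},
    {"x": 0.1, "y": 0.016, "z": 0, "twist": 0, "jaw": 0},
    {"x": 0.12, "y": 0.019, "z": 0, "twist": 0, "jaw": 0},
    {"x": 0.12, "y": 0.019, "z": 0, "twist": 0, "jaw": 0}
  ]
}}

```text
clock: 8.93
eef_pos: [0.5738, -0.0019, 0.0353]
tool_rot: [0.456, 0.543, -0.46, 0.534]
ft_force: [-5.6, -0.8, 4.0]
grip_width: -0.0003
```

```bash
python3 - <<'E'
from h import *
o=st()
E
```

```text
t 8.93 pos [573.8  -1.9  35.3] frame [25.8 54.2] f [-5.59 -0.79  3.95] fframe [-5.65  0.11] grip -0.00028671809864395985 tool x [-0.013  0.003 -1.   ] toolz ang -80.81 q [-0.01  0.55 -0.08  0.96  0.    2.98]
```

{"op": "step_arm", "data": {
  "series": [
    {"x": 0.13, "y": 0.021, "z": 0, "twist": 0, "jaw": 0},
    {"x": 0.15, "y": 0.024, "z": 0, "twist": 0, "jaw": 0},
    {"x": 0.16, "y": 0.026, "z": 0, "twist": 0, "jaw": 0},
    {"x": 0.17, "y": 0.027, "z": 0, "twist": 0, "jaw": 0},
    {"x": 0.17, "y": 0.027, "z": 0, "twist": 0, "jaw": 0}
  ]
}}

```text
clock: 9.35
eef_pos: [0.5739, -0.0019, 0.0352]
tool_rot: [0.456, 0.543, -0.461, 0.534]
ft_force: [-7.2, -1.0, 5.8]
grip_width: 0.0001
```

```bash
python3 - <<'E'
from h import *
o=st()
E
```

```text
t 9.35 pos [573.9  -1.9  35.2] frame [25.8 54.1] f [-7.2  -1.    5.76] fframe [-7.27  0.16] grip 9.155925332925838e-05 tool x [-0.016  0.003 -1.   ] toolz ang -80.82 q [-0.    0.55 -0.07  0.96  0.    2.98]
```

{"op": "step_arm", "data": {
  "series": [
    {"x": 0.18, "y": 0.029, "z": 0, "twist": 0, "jaw": 0},
    {"x": 0.2, "y": 0.032, "z": 0, "twist": 0, "jaw": 0},
    {"x": 0.21, "y": 0.034, "z": 0, "twist": 0, "jaw": 0},
    {"x": 0.22, "y": 0.035, "z": 0, "twist": 0, "jaw": 0},
    {"x": 0.22, "y": 0.035, "z": 0, "twist": 0, "jaw": 0},
    {"x": 0.22, "y": 0.035, "z": 0, "twist": 0, "jaw": 0},
    {"x": 0.22, "y": 0.035, "z": 0, "twist": 0, "jaw": 0},
    {"x": 0.22, "y": 0.035, "z": 0, "twist": 0, "jaw": 0}
  ]
}}

```text
clock: 10.02
eef_pos: [0.5739, -0.0019, 0.0351]
tool_rot: [0.454, 0.544, -0.462, 0.532]
ft_force: [-9.0, -1.8, 7.6]
grip_width: -0.0006
```

```bash
python3 - <<'E'
from h import *
o=st()
E
```

```text
t 10.02 pos [573.9  -1.9  35.1] frame [25.8 54.1] f [-8.97 -1.76  7.6 ] fframe [-9.13 -0.31] grip -0.0005962761762709421 tool x [-0.02   0.002 -1.   ] toolz ang -80.84 q [-0.    0.55 -0.07  0.97  0.    2.98]
```

{"op": "step_arm", "data": {
  "series": [
    {"x": 0.22, "y": 0.035, "z": 0, "twist": 0, "jaw": 0},
    {"x": 0.23, "y": 0.036, "z": 0, "twist": 0, "jaw": 0},
    {"x": 0.23, "y": 0.036, "z": 0, "twist": 0, "jaw": 0},
    {"x": 0.23, "y": 0.036, "z": 0, "twist": 0, "jaw": 0},
    {"x": 0.23, "y": 0.036, "z": 0, "twist": 0, "jaw": 0},
    {"x": 0.23, "y": 0.036, "z": 0, "twist": 0, "jaw": 0},
    {"x": 0.23, "y": 0.036, "z": 0, "twist": 0, "jaw": 0},
    {"x": 0.23, "y": 0.036, "z": 0, "twist": 0, "jaw": 0}
  ]
}}

```text
clock: 10.68
eef_pos: [0.5739, -0.002, 0.035]
tool_rot: [0.453, 0.545, -0.464, 0.531]
ft_force: [-8.4, -1.1, 7.3]
grip_width: -0.0001
```

```bash
python3 - <<'E'
from h import *
o=st()
E
```

```text
t 10.68 pos [573.9  -2.   35. ] frame [25.8 54.1] f [-8.43 -1.15  7.34] fframe [-8.51  0.21] grip -9.792777856646833e-05 tool x [-0.024  0.001 -1.   ] toolz ang -80.86 q [-0.    0.56 -0.06  0.98  0.    2.98]
```

{"op": "step_arm", "data": {
  "series": [
    {"x": 0.23, "y": 0.036, "z": 0, "twist": 0, "jaw": 0},
    {"x": 0.25, "y": 0.04, "z": 0, "twist": 0, "jaw": 0},
    {"x": 0.25, "y": 0.04, "z": 0, "twist": 0, "jaw": 0},
    {"x": 0.25, "y": 0.04, "z": 0, "twist": 0, "jaw": 0},
    {"x": 0.25, "y": 0.04, "z": 0, "twist": 0, "jaw": 0},
    {"x": 0.25, "y": 0.04, "z": 0, "twist": 0, "jaw": 0},
    {"x": 0.25, "y": 0.04, "z": 0, "twist": 0, "jaw": 0},
    {"x": 0.25, "y": 0.04, "z": 0, "twist": 0, "jaw": 0}
  ]
}}

```text
clock: 11.35
eef_pos: [0.5739, -0.002, 0.0349]
tool_rot: [0.452, 0.546, -0.465, 0.53]
ft_force: [-8.7, -2.2, 7.4]
grip_width: -0.0003
```

{"op": "step_arm", "data": {
  "series": [
    {"x": 0.15, "y": 0.024, "z": 0, "twist": 0, "jaw": 0},
    {"x": 0.05, "y": 0.008, "z": 0, "twist": 0, "jaw": 0},
    {"x": -0.05, "y": -0.008, "z": 0, "twist": 0, "jaw": 0},
    {"x": -0.15, "y": -0.024, "z": 0, "twist": 0, "jaw": 0},
    {"x": -0.4, "y": -0.06, "z": 0, "twist": 0, "jaw": 0},
    {"x": -1.0, "y": -0.16, "z": 0, "twist": 0, "jaw": 0},
    {"x": -2.0, "y": -0.3, "z": 0, "twist": 0, "jaw": 0}
  ]
}}

```text
clock: 11.93
eef_pos: [0.555, -0.0048, 0.035]
tool_rot: [0.453, 0.546, -0.464, 0.531]
ft_force: [0.2, -0.1, 0.6]
grip_width: 0.0002
```

```bash
python3 - <<'E'
from h import *
o=st()
im,d=bot.camera('wrist');save('w6',im)
E
```

```text
t 11.93 pos [555.   -4.8  35. ] frame [ 6.7 54.3] f [ 0.24 -0.12  0.55] fframe [ 0.22 -0.16] grip 0.00021903105173072068 tool x [-0.027  0.001 -1.   ] toolz ang -80.86 q [-0.01  0.53 -0.12  0.96  0.    2.97]
```

View pics/w6.png

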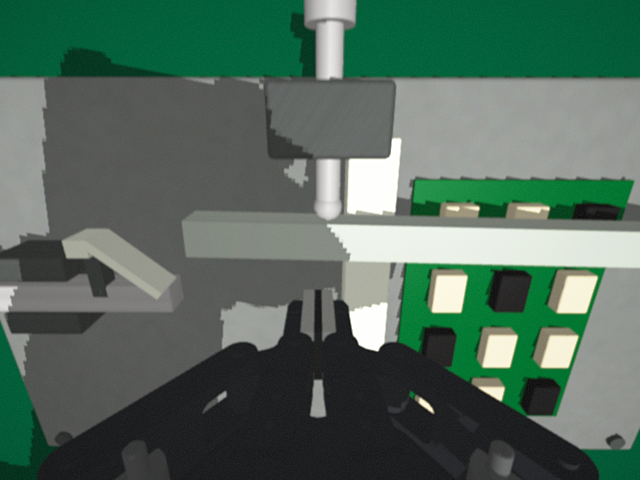

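Bar stayed on the screw nose (contact at (328,215)). Now the bolt: lift, turn the tool 90° and get behind the knob.

```bash
python3 - <<'E'
from h import *
o=st();print(W(12,262)-o['eef_pos'][:2]*1000, W(12,262))
E
```

```text
t 11.98 pos [551.8  -5.1  34.6] frame [ 3.5 54.5] f [-2.75  0.02 -0.01] fframe [-2.72  0.46] grip 0.00026078849480937536 tool x [-0.031  0.001 -1.   ] toolz ang -80.88 q [-0.01  0.52 -0.12  0.96  0.    2.97]
[-24.54397423 206.17658661] [527.22962595 201.07959404]
```

{"op": "step_arm", "data": {
  "series": [
    {"x": 0, "y": 0, "z": 4, "twist": 0, "jaw": 0},
    {"x": 0, "y": 0, "z": 8, "twist": 5, "jaw": 0},
    {"x": 0, "y": 0, "z": 12, "twist": 12, "jaw": 0},
    {"x": 0, "y": 4, "z": 12, "twist": 19, "jaw": 0},
    {"x": -0.8, "y": 8, "z": 12, "twist": 26, "jaw": 0},
    {"x": -1.6, "y": 12, "z": 12, "twist": 33, "jaw": 0},
    {"x": -2.2, "y": 16, "z": 12, "twist": 40, "jaw": 0},
    {"x": -2.6, "y": 20, "z": 12, "twist": 47, "jaw": 0},
    {"x": -2.8, "y": 20.6, "z": 12, "twist": 54, "jaw": 0},
    {"x": -2.8, "y": 20.6, "z": 12, "twist": 61, "jaw": 0}
  ]
}}

```text
clock: 12.82
eef_pos: [0.5232, 0.2046, 0.1546]
tool_rot: [0.108, 0.701, -0.128, 0.694]
ft_force: [-0.3, -0.5, 0.6]
grip_width: -0.0
```

{"op": "step_arm", "data": {
  "series": [
    {"x": 0, "y": 0, "z": 0, "twist": 7, "jaw": 0},
    {"x": 0, "y": 0, "z": 0, "twist": 14, "jaw": 0},
    {"x": 0, "y": 0, "z": 0, "twist": 21, "jaw": 0},
    {"x": 0, "y": 0, "z": 0, "twist": 28, "jaw": 0},
    {"x": 0, "y": 0, "z": 0, "twist": 29, "jaw": 0},
    {"x": 0, "y": 0, "z": 0, "twist": 29, "jaw": 0}
  ]
}}

```text
clock: 13.32
eef_pos: [0.5233, 0.2047, 0.1546]
tool_rot: [-0.07, 0.705, 0.049, 0.704]
ft_force: [-0.2, -0.9, -0.3]
grip_width: 0.0001
```

```bash
python3 - <<'E'
from h import *
o=st();print(W(12,262)-o['eef_pos'][:2]*1000, W(12,262))
im,d=bot.camera('wrist');save('w7',im)
E
```

```text
t 13.32 pos [523.3 204.7 154.6] frame [  8.7 266.2] f [-0.23 -0.93 -0.34] fframe [-0.38 -0.88] grip 5.3109242400404297e-05 tool x [ 0.    -0.029 -1.   ] toolz ang 9.66 q [ 0.39  0.41  0.05  1.21 -0.03  1.79]
[ 3.97215465 -3.63694741] [527.22962595 201.07959404]
```

View pics/w7.png

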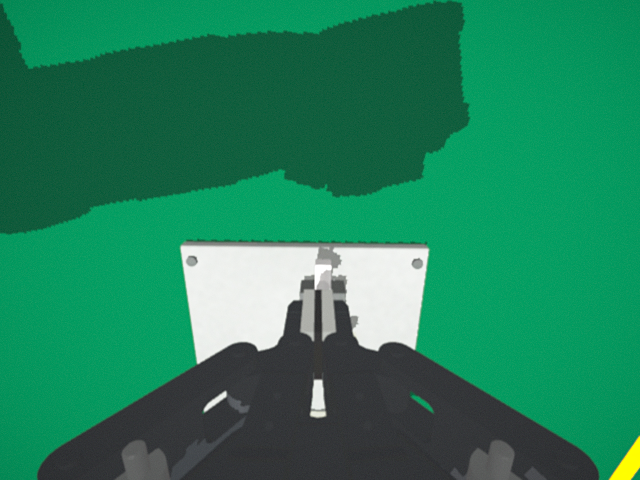

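{"op": "step_arm", "data": {
  "series": [
    {"x": 0.3, "y": 0, "z": -3, "twist": 0, "jaw": 0},
    {"x": 0.35, "y": 0, "z": -6, "twist": 0, "jaw": 0},
    {"x": 0.35, "y": 0, "z": -8.5, "twist": 0, "jaw": 0},
    {"x": 0.35, "y": 0, "z": -9.7, "twist": 0, "jaw": 0},
    {"x": 0.35, "y": 0, "z": -9.7, "twist": 0, "jaw": 0}
  ]
}}

```text
clock: 13.78
eef_pos: [0.5242, 0.2035, 0.0539]
tool_rot: [-0.07, 0.708, 0.048, 0.701]
ft_force: [-1.0, 0.2, 0.1]
grip_width: -0.0001
```

```bash
python3 - <<'E'
from h import *
o=st();im,d=bot.camera('side');save('s8',cv2.resize(im[180:340,180:380],None,fx=3.5,fy=3.5,interpolation=cv2.INTER_CUBIC))
E
```

```text
t 13.78 pos [524.2 203.5  53.9] frame [  9.3 264.9] f [-0.98  0.24  0.07] fframe [-0.93  0.4 ] grip -7.458935425126473e-05 tool x [-0.007 -0.032 -0.999] toolz ang 9.5 q [ 0.38  0.51 -0.08  0.99 -0.03  1.79]
```

View pics/s8.png

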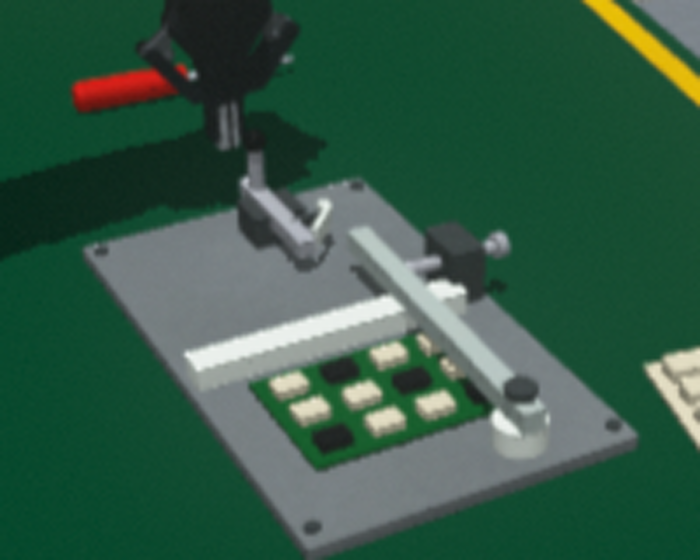

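Side view: finger sits behind the knob, bar still closed. Advancing to the knob.

{"op": "step_arm", "data": {
  "series": [
    {"x": 0.3, "y": -0.4, "z": 0, "twist": 0, "jaw": 0},
    {"x": 0.45, "y": -0.9, "z": 0, "twist": 0, "jaw": 0},
    {"x": 0.55, "y": -1.4, "z": 0, "twist": 0, "jaw": 0},
    {"x": 0.62, "y": -1.9, "z": 0, "twist": 0, "jaw": 0},
    {"x": 0.68, "y": -2.3, "z": 0, "twist": 0, "jaw": 0},
    {"x": 0.74, "y": -2.6, "z": 0, "twist": 0, "jaw": 0},
    {"x": 0.78, "y": -2.9, "z": 0, "twist": 0, "jaw": 0},
    {"x": 0.83, "y": -3.2, "z": 0, "twist": 0, "jaw": 0}
  ]
}}

```text
clock: 14.5
eef_pos: [0.5339, 0.1722, 0.0562]
tool_rot: [-0.069, 0.707, 0.049, 0.703]
ft_force: [-0.0, 2.0, 1.0]
grip_width: 0.0
```

```bash
python3 - <<'E'
from h import *
o=st()
E
```

```text
t 14.5 pos [533.9 172.2  56.2] frame [ 14.  232.5] f [-0.04  2.04  1.04] fframe [0.28 2.02] grip 1.4706541495534587e-05 tool x [-0.003 -0.029 -1.   ] toolz ang 9.52 q [ 0.33  0.5  -0.09  0.99 -0.03  1.73]
```

{"op": "step_arm", "data": {
  "series": [
    {"x": 0.05, "y": -0.3, "z": 0, "twist": 0, "jaw": 0},
    {"x": 0.1, "y": -0.6, "z": 0, "twist": 0, "jaw": 0},
    {"x": 0.15, "y": -0.9, "z": 0, "twist": 0, "jaw": 0},
    {"x": 0.2, "y": -1.2, "z": 0, "twist": 0, "jaw": 0},
    {"x": 0.24, "y": -1.5, "z": 0, "twist": 0, "jaw": 0},
    {"x": 0.28, "y": -1.8, "z": 0, "twist": 0, "jaw": 0},
    {"x": 0.32, "y": -2.1, "z": 0, "twist": 0, "jaw": 0},
    {"x": 0.36, "y": -2.4, "z": 0, "twist": 0, "jaw": 0},
    {"x": 0.4, "y": -2.7, "z": 0, "twist": 0, "jaw": 0}
  ]
}}

```text
clock: 15.25
eef_pos: [0.5382, 0.145, 0.0562]
tool_rot: [-0.069, 0.706, 0.049, 0.703]
ft_force: [0.5, 4.3, 0.0]
grip_width: -0.0001
```

```bash
python3 - <<'E'
from h import *
o=st();im,d=bot.camera('side');save('s9',cv2.resize(im[180:340,180:380],None,fx=3.5,fy=3.5,interpolation=cv2.INTER_CUBIC))
E
```

```text
t 15.25 pos [538.2 145.   56.2] frame [ 13.9 204.9] f [0.48 4.3  0.02] fframe [1.16 4.16] grip -8.89745338671221e-05 tool x [-0.003 -0.029 -1.   ] toolz ang 9.52 q [ 0.28  0.49 -0.1   0.98 -0.03  1.68]
```

View pics/s9.png

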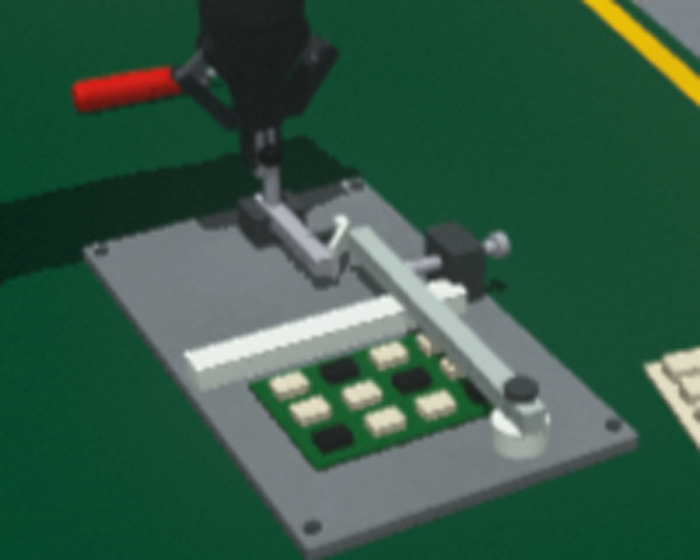

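The bolt moves and its white nose is entering behind the bar's free end. Continuing.

{"op": "step_arm", "data": {
  "series": [
    {"x": 0.05, "y": -0.3, "z": 0, "twist": 0, "jaw": 0},
    {"x": 0.1, "y": -0.6, "z": 0, "twist": 0, "jaw": 0},
    {"x": 0.15, "y": -0.9, "z": 0, "twist": 0, "jaw": 0},
    {"x": 0.2, "y": -1.2, "z": 0, "twist": 0, "jaw": 0},
    {"x": 0.24, "y": -1.5, "z": 0, "twist": 0, "jaw": 0},
    {"x": 0.28, "y": -1.8, "z": 0, "twist": 0, "jaw": 0}
  ]
}}

```text
clock: 15.8
eef_pos: [0.5411, 0.1264, 0.0563]
tool_rot: [-0.069, 0.706, 0.048, 0.703]
ft_force: [-1.0, 3.7, -0.7]
grip_width: -0.0001
```

{"op": "step_arm", "data": {
  "series": [
    {"x": 0.04, "y": -0.2, "z": 0, "twist": 0, "jaw": 0},
    {"x": 0.07, "y": -0.4, "z": 0, "twist": 0, "jaw": 0},
    {"x": 0.07, "y": -0.4, "z": 0, "twist": 0, "jaw": 0}
  ]
}}

```text
clock: 16.05
eef_pos: [0.5416, 0.1236, 0.0563]
tool_rot: [-0.068, 0.707, 0.05, 0.703]
ft_force: [-0.7, 7.4, 0.6]
grip_width: -0.0001
```

```bash
python3 - <<'E'
from h import *
o=st()
E
```

```text
t 16.05 pos [541.6 123.6  56.3] frame [ 13.9 183.2] f [-0.71  7.35  0.63] fframe [0.47 7.37] grip -6.025669112364373e-05 tool x [-0.003 -0.026 -1.   ] toolz ang 9.54 q [ 0.24  0.49 -0.11  0.98 -0.02  1.64]
```

{"op": "step_arm", "data": {
  "series": [
    {"x": 0.03, "y": -0.2, "z": 0, "twist": 0, "jaw": 0},
    {"x": 0.05, "y": -0.3, "z": 0, "twist": 0, "jaw": 0},
    {"x": 0.05, "y": -0.3, "z": 0, "twist": 0, "jaw": 0},
    {"x": 0.05, "y": -0.3, "z": 0, "twist": 0, "jaw": 0}
  ]
}}

```text
clock: 16.38
eef_pos: [0.5416, 0.1235, 0.0564]
tool_rot: [-0.066, 0.707, 0.053, 0.702]
ft_force: [-2.4, 11.8, 0.8]
grip_width: 0.0003
```

```bash
python3 - <<'E'
from h import *
o=st();im,d=bot.camera('scene');save('c10',cv2.resize(im[170:310,230:430],None,fx=3.5,fy=3.5,interpolation=cv2.INTER_CUBIC))
E
```

```text
t 16.38 pos [541.6 123.5  56.4] frame [ 13.9 183.2] f [-2.45 11.76  0.77] fframe [-0.55 12.  ] grip 0.0003267454574312226 tool x [-0.004 -0.019 -1.   ] toolz ang 9.66 q [ 0.23  0.49 -0.11  0.98 -0.02  1.64]
```

View pics/c10.png

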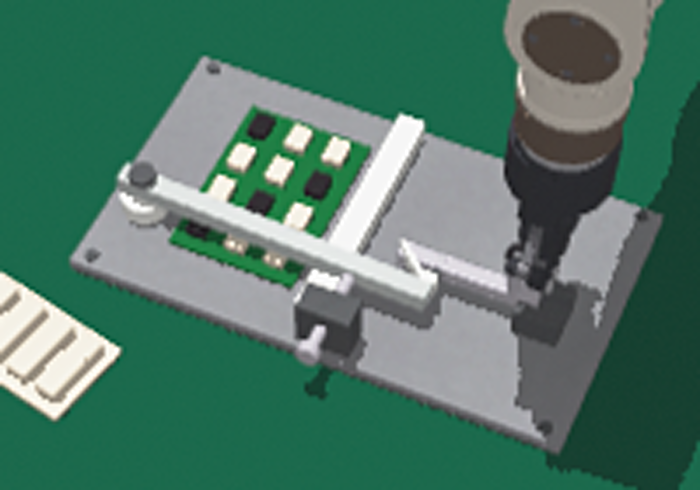

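The nose is behind the bar's end (crop (415,265)). The bolt has stopped at y 183; I'll push harder to tell end stop from ramp.

{"op": "step_arm", "data": {
  "series": [
    {"x": 0.05, "y": -0.33, "z": 0, "twist": 0, "jaw": 0},
    {"x": 0.06, "y": -0.4, "z": 0, "twist": 0, "jaw": 0},
    {"x": 0.07, "y": -0.45, "z": 0, "twist": 0, "jaw": 0},
    {"x": 0.07, "y": -0.45, "z": 0, "twist": 0, "jaw": 0},
    {"x": 0.07, "y": -0.45, "z": 0, "twist": 0, "jaw": 0}
  ]
}}

```text
clock: 16.85
eef_pos: [0.5415, 0.1236, 0.0565]
tool_rot: [-0.064, 0.707, 0.057, 0.702]
ft_force: [-2.0, 15.7, 0.5]
grip_width: 0.0003
```

```bash
python3 - <<'E'
from h import *
o=st()
E
```

```text
t 16.85 pos [541.5 123.6  56.5] frame [ 13.8 183.3] f [-2.03 15.68  0.52] fframe [ 0.49 15.8 ] grip 0.00030680774107412793 tool x [-0.006 -0.01  -1.   ] toolz ang 9.86 q [ 0.23  0.49 -0.11  0.98 -0.01  1.63]
```

15.8 N with no movement, so it is against its end stop. Backing off along +y, then lifting.

{"op": "step_arm", "data": {
  "series": [
    {"x": 0.02, "y": -0.1, "z": 0, "twist": 0, "jaw": 0},
    {"x": -0.03, "y": 0.2, "z": 0, "twist": 0, "jaw": 0},
    {"x": -0.15, "y": 1, "z": 0, "twist": 0, "jaw": 0},
    {"x": -0.4, "y": 2.5, "z": 0, "twist": 0, "jaw": 0},
    {"x": -0.6, "y": 4, "z": 0, "twist": 0, "jaw": 0},
    {"x": -0.6, "y": 4, "z": 4, "twist": 0, "jaw": 0},
    {"x": -0.6, "y": 4, "z": 8, "twist": 0, "jaw": 0},
    {"x": -0.6, "y": 4, "z": 12, "twist": 0, "jaw": 0},
    {"x": -0.6, "y": 8, "z": 14, "twist": 0, "jaw": 0},
    {"x": -0.6, "y": 12, "z": 14, "twist": 0, "jaw": 0}
  ]
}}

```text
clock: 17.68
eef_pos: [0.539, 0.2417, 0.2031]
tool_rot: [-0.062, 0.703, 0.056, 0.706]
ft_force: [1.1, 2.1, 0.6]
grip_width: 0.0
```

```bash
python3 - <<'E'
from h import *
o=st()
im,d=bot.camera('scene');save('c11',cv2.resize(im[170:310,230:430],None,fx=3.5,fy=3.5,interpolation=cv2.INTER_CUBIC));save('c11f',im)
im,d=bot.camera('side');save('s11',cv2.resize(im[210:340,180:380],None,fx=3.5,fy=3.5,interpolation=cv2.INTER_CUBIC))
E
```

```text
t 17.68 pos [539.  241.7 203.1] frame [ 30.1 300.2] f [1.13 2.05 0.62] fframe [1.44 1.85] grip 3.709763611814983e-05 tool x [ 0.005 -0.008 -1.   ] toolz ang 9.5 q [ 0.43  0.43  0.21  1.34 -0.01  1.83]
```

View pics/c11.png

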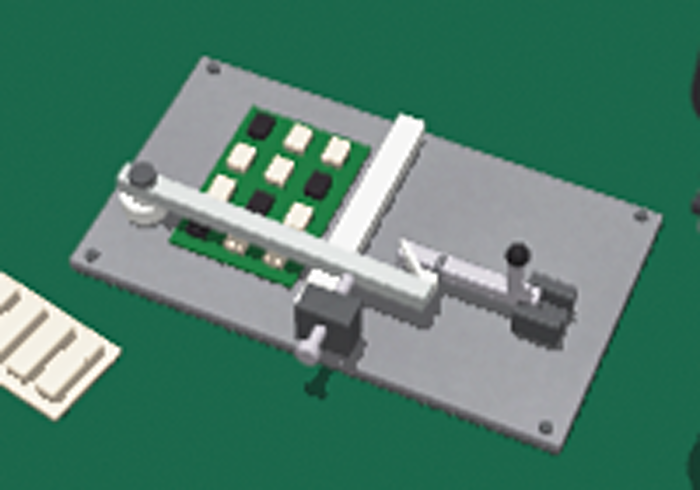

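View pics/s11.png

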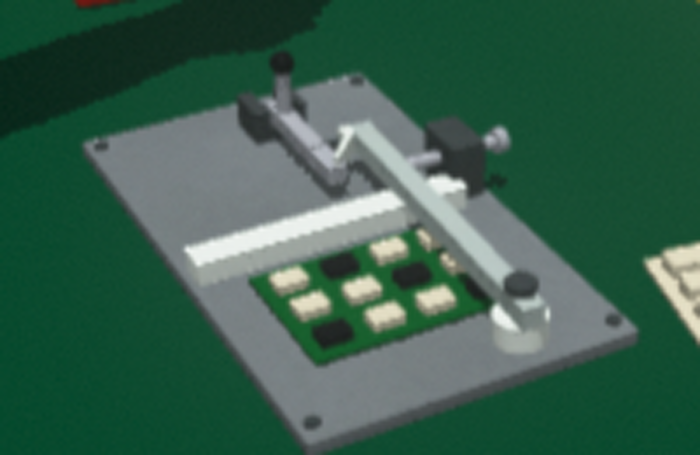

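Both views show the bar closed on the screw with the nose behind its end. I'll measure the knob travel, then hand in.

```bash
python3 - <<'E'
from h import *
i=bot.camera_info('scene');j=bot.camera_info('side')
a=F(ray(i,(518+.5)/3.5-.5+230,(255+.5)/3.5-.5+170,.079));b=F(ray(j,(282+.5)/3.5-.5+180,(63+.5)/3.5-.5+210,.079))
print(a,b,'before',F([.5322,.1547]),F([.5378,.1551]))
st()
E
```

```text
[  9.82926353 165.19881894] [ 14.62568275 163.31577924] before [  9.53998927 215.4197498 ] [ 15.13242586 214.92512577]
t 17.78 pos [536.4 247.3 198.2] frame [ 28.4 306.1] f [-0.16 -0.29 -1.31] fframe [-0.21 -0.26] grip 0.00018829657599002763 tool x [-0.001 -0.008 -1.   ] toolz ang 10.14 q [ 0.44  0.44  0.2   1.34 -0.01  1.83]
```

{"op": "step_arm", "data": {
  "series": [
    {"x": 0, "y": 0, "z": 0, "twist": 0, "jaw": 0},
    {"x": 0, "y": 0, "z": 0, "twist": 0, "jaw": 0},
    {"x": 0, "y": 0, "z": 0, "twist": 0, "jaw": 0}
  ]
}}

```text
clock: 18.03
eef_pos: [0.5361, 0.2462, 0.1975]
tool_rot: [-0.065, 0.706, 0.059, 0.703]
ft_force: [-0.1, -0.1, 0.2]
grip_width: 0.0002
```

```bash
python3 -c "
from h import *
bot.job_done()"
```

```text
the job is handed in; nothing more can be done
```

I closed the frame and handed the job in at about 18 s on the robot's clock.

**Bar:** I pushed it round until it met the stop screw, then held it there for more than 1.5 s. The wrist force in the pushing direction read 8.5–9.1 N, a little under the 10 N asked for. I saw no reading above that, but I only read the force at the end of each move. When I backed off, the bar stayed on the screw.

**Bolt:** I pushed it in by the knob until it stopped. It did not move further under about 16 N, so I took this as its end stop. I then backed the finger off and lifted clear.

**Last checks:**
- **Bolt travel:** the two camera views gave about 50 and 52 mm, against 52 mm nominal. They differ by roughly the calibration error.
- **Bar and nose:** the last pictures show the nose behind the bar's free end and the bar on the screw.
- **Wrist force:** it was back to about zero with the arm clear.
- **Not measured:** I could not read the force of the bar on the screw after letting go. I also did not measure whether the screwdriver, meter and module had moved; the arm was not driven near them.

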